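# Tip a sampling rod out of its tube in the parasitology lab

## Task

Press the red round knob on the red tube down as far as it goes so that the tube tips and its white rod slides out of the mouth against the stop, then let the tube swing back up level. Take the rod by the end that now sticks out, draw it straight out of the tube and lay it down gently, flat inside the steel tray; leave the blue tube alone.

Things in the scene. Friction and masses are not known exactly. Their poses are not given: they have to be found in the camera images.
- red_knob (a point): Centre of the red ball knob (28 mm across) above the mouth end of the red tube, which pivots on a fixed stand. x: along the tube to its open mouth (20 mm further on), z: up when level. Pressed straight down from above with 2 to 7 N it sinks 43 mm to a hard stop (tube tipped 0.73 rad); lifted, it springs back level in 1 s. Tube 26 mm across; its axis is 24 mm below the knob, 125 mm above the bench.
- red_rod_mid (a point): Middle of the smooth white rod (12 mm across, 160 long, 40 g, red sleeve at its mouth end) in the red tube; x along it to the mouth. Tipped, it slides 70 mm in half a second to a black stop and stays out when level: 65 mm is then outside, with this point 15 mm inside the mouth, and 95 mm more must be drawn out along x. Level, the stop's top is 35 mm below the rod.
- tray: Open steel tray fixed to the bench, 210 x 110 mm outside, 22 mm high, walls and floor 4 mm thick. Origin at the centre of its underside, on the bench; x along its long side, z up.
- blue_tube (a joint): Tilt (rad) of the blue tube, like the red one, on its own stand roughly parallel to it, nearer or farther than the red one: 0 level as it starts, positive mouth down. To be left alone.
Mind the look-alikes: they are no part of the job. Several things have the shape of the tray; the one meant has the colours described above.

How it is judged:
On the way, in this order (a step that is already met when the one before it is completed fails the run):
1. the red tube is tipped mouth-down, at least 0.6 rad (angle between red_knob's own z axis and vertical above 0.6 rad), for 0.1 s.
2. the red tube is level again (within 0.12 rad) with its rod sticking out of the mouth (rod slid at least 45 mm) (angle between red_knob's own z axis and vertical below 0.12 rad and x of red_rod_mid in the frame of red_knob above -0.02 m), for 0.2 s.
At the end, for the whole second after the job is handed in: The red tube's rod lies flat on the tray's floor and at rest (its middle within the tray's inside and less than 20 mm above the bench, sloping less than 7 degrees), the red tube is level within 0.12 rad and the blue tube is untipped (under 0.1 rad) (x of red_rod_mid in the frame of tray between -0.07 and 0.07 m and y of red_rod_mid in the frame of tray between -0.05 and 0.05 m and height (world z) of red_rod_mid below 0.02 m and not (angle between red_rod_mid's own x axis and vertical below 1.45 rad) and not (angle between red_rod_mid's own x axis and vertical above 1.69 rad) and linear speed of red_rod below 0.03 m/s and angle between red_knob's own z axis and vertical below 0.12 rad and value of joint blue_tube below 0.1 rad); the robot touches nothing.
It fails at once if the blue tube is tipped (0.1 rad or more) (not (value of joint blue_tube below 0.1 rad)).
It fails at once if the rod is dropped from a height or flung (over 0.9 m/s while the fingers do not hold it) (linear speed of red_rod above 0.9 m/s and contact force between the fingers and red_rod below 0.1 N).
It also fails if it takes over 45 s, if anything falls off the work surface, if the arm or the gripper's body presses on something with over 40 N, if the wrist force passes 120 N, or if a joint passes its speed limit or range.

## Robot

A 6-joint arm with a two-finger parallel gripper is mounted at the origin on the work surface. World frame = base frame: x ahead of the robot, y to its left, z up, the work surface at z = 0. Lengths are in m, angles in rad, forces in N, time in s.
With the tool pointing down it reaches from about 0.325 to 1 m from the base axis. Payload 5.1 kg.
Tool frame: the origin (TCP) lies at the very end of the fingers, on their centre line; the grasp point (between the pads) lies 19 mm behind it; z points along the fingers, y is the line along which they close (so a half turn about z gives the same grasp; the last joint's range is limited). The gripper opens to 85 mm and grips with 20 to 120 N. Pads are 22 mm wide; open, the fingers measure 114 mm over their backs; the gripper's body (76 mm by 85 mm) begins 54 mm behind the grasp point. The pads swing forward as they close: fully open they stand 13 mm farther back than shut.
Start: joints at [1.247, 0.124, 1.65, -0, 1.367, -0.083], TCP at [0.155, 0.631, 0.231] pointing down, gripper open.
Joint ranges: [-2.61, 2.61], [-1.02, 2.33], [0.03, 2.71], [-1.35, 4.49], [0.32, 2.68], [-2.91, 2.91]. Speed limits (rad/s): [2.57, 2.57, 3.14, 3.14, 3.14, 3.14].

## Interface

Orientations are given as a 3x3 rotation matrix whose columns are the frame's x, y, z axes.
In Python, from plant import manip gives the robot as it stands.
- The arm moves only by the tool arm_command, never from a script. Its argument "targets" is a list of rows, each a list of 2 entries, a list of its own where there are three numbers: the shift along the tool's x, y, z in mm, then the turn about the tool's z in rad. A call has 1 to 5 rows; each row shifts and turns the commanded pose from where the row before left it, along the tool's axes as they then stand; what a row does not reach is not made up. A row lasts 1/10 s, in which the tool goes at most 50 mm and 8.59 degrees, less where a joint would pass 70% of its speed; a pose out of reach is approached as far as the arm can. A call is refused whole if a number of a shift passes 50 or a number of a turn 0.15, either way. A call with a gripper value outside its range is refused whole. "fingers" is the finger opening in mm, from 0 to 85.4, set as the call begins (left out, the last holds). The fingers move at their own pace and stop on an object; the grip force is fixed at half the most. Time passes only in rows, so rows that do not move let the fingers close. It gives the time, the measured TCP pose, the force, the opening and the grip force at its end, in the units of the state.
- manip.read_state(): the state, without advancing time (a new reading comes with each control period).
- manip.camera(name): name is "scene" or "top" or "wrist"; returns a dict with "pixels" (384x512x3 uint8, red, green, blue), "z_map" (384x512 float32, m along the optical axis (not along the pixel's ray), 0 where there is no reading), "fx", "fy", "cx", "cy" (pixels), "eye" and "rotation" of the camera in the world. Camera axes: x right, y up, looking along -z (the intrinsics and any distortion apply to the point x, -y, -z); pixel columns grow to the right and rows downward; lengths in m; the calibration is good to about 2 mm. A picture is of the moment at which its call begins.
- manip.job_done(): hands the job in; it is judged then, once.
The state is a dict: "clock": time; "joint_pos": joint angles; "dq": joint speeds; "tau": joint torques, N m; "eef_pos": TCP position; "ee_rot": TCP orientation; "wrist_force": force on the tool from outside, world axes, zero at the start; "moment": the same for the moment, N m; "grip_width": opening from 0.0 (shut) to 1.0 (fully open); "gripper_force": force on a finger pad.
Only numpy, scipy, OpenCV 4.12 (cv2) and the standard library are available. Lean on these libraries where they do the work, as an engineer would, in place of code of your own. Each camera call takes 0.05 s, during which the arm holds its last target. There are 200 camera calls.

## Working session

There is one attempt and no reset: what is moved stays moved. The work goes in short steps, Python scripts to look and compute and a tool call to move; the robot and the scene stay as the last step left them, time stands still between calls to the robot, and variables do not carry over. Pictures are saved under pics/ and viewed, at most 10 in all, crops included, and the job is handed in when it is done.

Besides the shell and the picture viewer there is one more tool, called as name(argument=value, ...) on one line, values as JSON. arm_command: Moves the arm, as the interface text tells. Its arguments: {"type":"object","properties":{"targets":{"type":"array","items":{"type":"array"}},"fingers":{"type":"number"}},"required":["targets"]}

```bash
mkdir -p pics; cat > h.py <<'E'
import numpy as np,cv2
from plant import manip
def snap(n,tag):
    c=manip.camera(n); np.savez(f'pics/{tag}.npz',**{k:np.array(v) for k,v in c.items()})
    cv2.imwrite(f'pics/{tag}.png',cv2.cvtColor(c['pixels'],cv2.COLOR_RGB2BGR)); return c
def load(tag): return np.load(f'pics/{tag}.npz')
def pt(c,u,v,z=None):
    if z is None:
        p=c['z_map'][int(v)-1:int(v)+2,int(u)-1:int(u)+2]; z=np.median(p[p>0])
    d=np.array([(u-c['cx'])/c['fx'],-(v-c['cy'])/c['fy'],-1])*z
    return c['rotation']@d+c['eye']
E
python3 - <<'E'
from h import *
a=snap('scene','s0');b=snap('top','t0')
print(a['eye'],b['eye'],b['rotation'],a['fx'],b['fx'],a['z_map'].max(),a.keys())
cv2.imwrite('pics/both.png',cv2.resize(np.vstack([cv2.imread('pics/s0.png'),cv2.imread('pics/t0.png')]),(400,600)))
print(manip.read_state())
E
```

```text
[ 1.21900774 -0.62888258  0.70521721] [ 0.34676819 -0.16488371  1.47654501] [[-0.01310177  0.99452345 -0.10368919]
 [-0.99990714 -0.01264234  0.00508678]
 [ 0.00374805  0.10374621  0.99459674]] 399.41169332504643 421.7428902303754 3.9998147 dict_keys(['pixels', 'z_map', 'fx', 'fy', 'cx', 'cy', 'eye', 'rotation'])
{'clock': 0.1, 'joint_pos': array([ 1.24739004e+00,  1.24433855e-01,  1.65155123e+00, -2.14561156e-06,
        1.36750301e+00, -8.25650816e-02]), 'dq': array([-0.00120088, -0.00094775, -0.00314743,  0.00120183, -0.00076513,
        0.00178317]), 'tau': array([ 2.24709643e-04, -4.24937189e+01, -3.66650748e+01, -2.89431694e-05,
        3.91805079e-03,  2.19442956e-05]), 'eef_pos': array([0.1548665 , 0.63070672, 0.23017169]), 'ee_rot': array([[-9.71137732e-01,  2.38518649e-01, -6.00377793e-04],
       [ 2.38519355e-01,  9.71136080e-01, -1.79785430e-03],
       [ 1.54226757e-04, -1.88916587e-03, -9.99998204e-01]]), 'wrist_force': array([-0.01071142,  0.24934664, -0.83446761]), 'moment': array([ 0.0185066 , -0.01700087,  0.00816545]), 'gripper_force': 0.0, 'grip_width': 1.004068261326632}
```

View pics/s0.png

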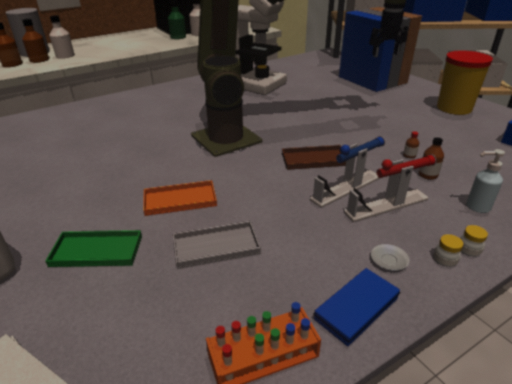

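View pics/t0.png

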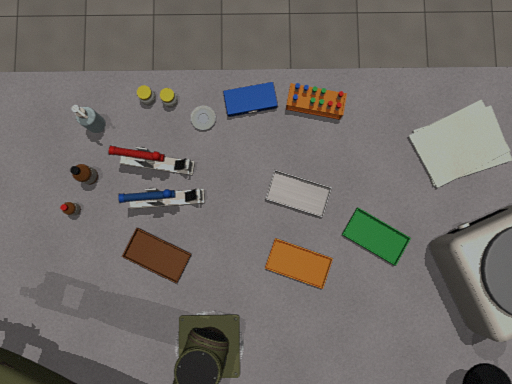

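```bash
python3 - <<'E'
from h import *
a=cv2.imread('pics/t0.png')[135:215,100:210];b=cv2.imread('pics/s0.png')[130:225,310:450]
f=lambda i:cv2.resize(i,None,fx=700/i.shape[1],fy=700/i.shape[1],interpolation=cv2.INTER_CUBIC)
A=cv2.resize(a,(440,320),interpolation=2);B=cv2.resize(b,(420,285),interpolation=2)
o=np.zeros((605,440,3),np.uint8);o[:320]=A;o[320:,:420]=B
cv2.imwrite('pics/c1.png',o)
c=load('t0');s=load('s0')
# red pixels 3D from both
for n,c in(('t',c),('s',s)):
    p=c['pixels'].astype(int);m=(p[...,0]>90)&(p[...,1]<40)&(p[...,2]<50)
    nl,l,st,ce=cv2.connectedComponentsWithStats(m.astype(np.uint8))
    for i in range(1,nl):
        if st[i,4]>60:
            v,u=np.where(l==i);P=np.array([pt(c,x+0.,y+0.,c['z_map'][y,x]) for x,y in zip(u,v)])
            k=np.argsort(P[:,2])[-12:]
            print(n,st[i],P.min(0).round(3),P.max(0).round(3),'top',P[k].mean(0).round(3),np.c_[u,v][k].mean(0))
    # tray corners
for n,uv in(('t',[(275,171),(330,185),(321,216),(266,200)]),('s',[(175,238),(253,225),(260,248),(178,265)])):
    c=load(n+'0');print(n,[pt(c,*q).round(3).tolist() for q in uv])
E
```

```text
t [109 146  51  13 315] [ 0.347 -0.165  0.128] [0.661 0.31  1.477] top [0.601 0.125 0.274] [154.83333333 154.5       ]
s [447  51  46  12 413] [ 0.222 -0.629  0.218] [1.219 1.024 0.705] top [0.446 0.689 0.304] [471.5   54.75]
s [390 155  45  16 226] [0.627 0.156 0.129] [0.664 0.305 0.141] top [0.647 0.256 0.14 ] [418.75 159.25]
s [222 344  10   9  68] [ 0.838 -0.468  0.088] [ 0.853 -0.453  0.096] top [ 0.845 -0.462  0.096] [225.08333333 348.        ]
t [[0.591, -0.232, 0.017], [0.541, -0.426, 0.002], [0.432, -0.389, 0.018], [0.491, -0.199, 0.003]]
s [[0.436, -0.394, 0.008], [0.496, -0.19, 0.002], [0.597, -0.233, 0.018], [0.535, -0.428, 0.011]]
```

View pics/c1.png

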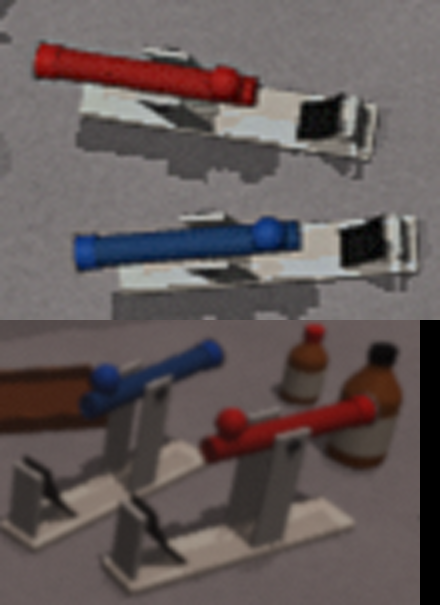

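```bash
cat >> h.py <<'E'
def tri(views):
    A=np.zeros((3,3));b=np.zeros(3)
    for c,u,v in views:
        d=pt(c,u,v,1.)-c['eye'];d/=np.linalg.norm(d);M=np.eye(3)-np.outer(d,d);A+=M;b+=M@c['eye']
    X=np.linalg.solve(A,b);return X,[np.linalg.norm(np.cross(pt(c,u,v,1.)-c['eye'],X-c['eye']))/np.linalg.norm(pt(c,u,v,1.)-c['eye']) for c,u,v in views]
E
python3 - <<'E'
from h import *
t=load('t0');s=load('s0')
print('knob',tri([(t,156.3,154.8),(s,386.8,163.8)]))
print('bknob',tri([(t,100+267/4,135+232/4),(s,310+106/3,130+59/3)]))
for c in(t,s):
    print(pt(c,156.5,154.5) if c is t else pt(c,387,163))
p=t['pixels'].astype(int);m=(p[...,0]>90)&(p[...,1]<40)&(p[...,2]<50)
v,u=np.where(m);k=(u<148)&(u>100)&(v>140)&(v<170)
P=np.array([pt(t,x,y,t['z_map'][y,x]) for x,y in zip(u[k],v[k])])
P=P[(P[:,2]<.2)];print(cv2.fitLine(P.astype(np.float32),cv2.DIST_HUBER,0,.01,.01).ravel())
p=t['pixels'].astype(int);m=(p[...,2]>80)&(p[...,1]<90)&(p[...,0]<50);v,u=np.where(m);k=(u<160)&(u>115)&(v>180)&(v<210)
P=np.array([pt(t,x,y,t['z_map'][y,x]) for x,y in zip(u[k],v[k])]);P=P[(P[:,2]<.2)];print('blue',cv2.fitLine(P.astype(np.float32),cv2.DIST_HUBER,0,.01,.01).ravel())
E
```

```text
knob (array([0.62598826, 0.15183913, 0.14951087]), [np.float64(0.0004478746270160346), np.float64(0.0004478746270159426)])
bknob (array([0.50327555, 0.11821813, 0.14594232]), [np.float64(0.00027664495181290046), np.float64(0.000276644951812954)])
[0.62462726 0.14857824 0.16201645]
[0.6320883  0.14326207 0.15776128]
[ 0.16776235  0.9857438  -0.01284037  0.6393883   0.24691933  0.13707188]
blue [-0.07280803  0.99731463  0.007909    0.4971374   0.2115344   0.13710353]
```

arm_command(targets=[[[0,0,0],0.148],[[0,0,0],0.148],[[0,0,0],0.148],[[0,0,0],0.148],[[0,0,0],0.148]], fingers=0)

```text
clock: 0.6
eef_pos: [0.1549, 0.6309, 0.2305]
ee_rot: [[-0.551, 0.834, -0.0], [0.834, 0.551, -0.001], [-0.001, -0.001, -1.0]]
wrist_force: [0.5, 1.0, -0.4]
grip_width: 0.141
gripper_force: 0.0
```

arm_command(targets=[[[0,0,0],0.148],[[0,0,0],0.148],[[0,0,0],0.148],[[0,0,0],0.148],[[0,0,0],0.148]])

```text
clock: 1.1
eef_pos: [0.1549, 0.6309, 0.2305]
ee_rot: [[0.156, 0.988, -0.0], [0.988, -0.156, -0.001], [-0.001, -0.0, -1.0]]
wrist_force: [0.4, -0.7, 0.7]
grip_width: 0.001
gripper_force: 0.0
```

arm_command(targets=[[[-20,27,0],0],[[-20,27,0],0],[[-20,27,0],0],[[-20,27,0],0],[[-20,27,0],0]])

```text
clock: 1.6
eef_pos: [0.2741, 0.5109, 0.2307]
ee_rot: [[0.149, 0.989, -0.0], [0.989, -0.149, -0.001], [-0.001, -0.0, -1.0]]
wrist_force: [0.3, -0.0, 0.2]
grip_width: 0.007
gripper_force: 0.0
```

arm_command(targets=[[[-20,27,0],0],[[-20,27,0],0],[[-20,27,0],0],[[-20,27,0],0],[[-20,27,0],0]])

```text
clock: 2.1
eef_pos: [0.3926, 0.3919, 0.2308]
ee_rot: [[0.149, 0.989, -0.001], [0.989, -0.149, -0.0], [-0.001, -0.001, -1.0]]
wrist_force: [0.0, 0.1, -0.6]
grip_width: -0.001
gripper_force: 0.0
```

arm_command(targets=[[[-20,27,0],0],[[-20,27,0],0],[[-20,27,0],0],[[-20,27,0],0],[[-20,27,0],0]])

```text
clock: 2.6
eef_pos: [0.5112, 0.2729, 0.2308]
ee_rot: [[0.149, 0.989, -0.001], [0.989, -0.149, -0.0], [-0.0, -0.001, -1.0]]
wrist_force: [-0.4, 1.3, 1.0]
grip_width: 0.0
gripper_force: 0.0
```

arm_command(targets=[[[-20.5,26.4,0],0],[[-20.5,26.4,0],0],[[-20.5,26.4,0],0],[[-20.5,26.4,0],0],[[-20.5,26.4,0],0]])

```text
clock: 3.1
eef_pos: [0.6264, 0.1518, 0.2306]
ee_rot: [[0.15, 0.989, -0.001], [0.989, -0.15, -0.0], [-0.0, -0.001, -1.0]]
wrist_force: [-0.1, 0.3, 0.4]
grip_width: -0.001
gripper_force: 0.0
```

```bash
python3 - <<'E'
from h import *
w=snap('wrist','w0');s=snap('scene','s1');a=manip.read_state()
print(a['eef_pos'],w['eye'],w['rotation'].round(2),w['fx'])
k=np.array([.626,.152,.149]);q=w['rotation'].T@(k-w['eye']);print(w['cx']+w['fx']*q[0]/-q[2],w['cy']-w['fy']*q[1]/-q[2])
E
```

```text
[0.62755398 0.15003089 0.23042388] [0.63911875 0.22101703 0.37420482] [[ 0.99  0.14  0.04]
 [-0.15  0.95  0.27]
 [ 0.   -0.28  0.96]] 268.4658724879773
253.15186573016467 199.17257047893466
```

View pics/w0.png

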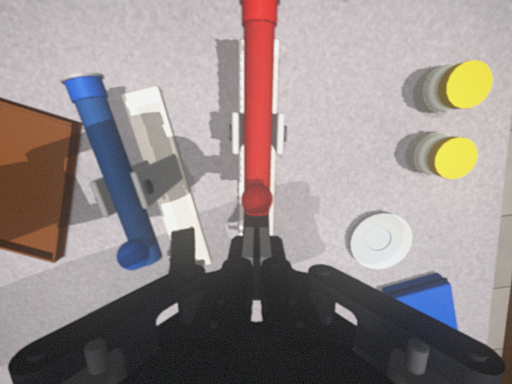

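arm_command(targets=[[[2,1.5,15],0],[[0,0,20],0],[[0,0,20],0],[[0,0,10],0],[[0,0,7],0]])

```text
clock: 3.7
eef_pos: [0.6263, 0.155, 0.1584]
ee_rot: [[0.148, 0.989, -0.003], [0.989, -0.148, -0.002], [-0.002, -0.002, -1.0]]
wrist_force: [-3.2, -3.7, 6.6]
grip_width: 0.0
gripper_force: 3.1
```

arm_command(targets=[[[0,0,7],0],[[0,0,7],0],[[0,0,7],0],[[0,0,7],0],[[0,0,6],0]])

```text
clock: 4.2
eef_pos: [0.6288, 0.1546, 0.1275]
ee_rot: [[0.149, 0.989, 0.004], [0.989, -0.149, -0.001], [-0.001, 0.004, -1.0]]
wrist_force: [-1.2, -4.1, 6.5]
grip_width: 0.001
gripper_force: 3.1
```

```bash
python3 - <<'E'
from h import *
s=snap('scene','s2');cv2.imwrite('pics/s2c.png',cv2.resize(cv2.imread('pics/s2.png')[110:225,310:450],(560,460),interpolation=2))
print(manip.read_state()['eef_pos'],manip.read_state()['wrist_force'])
E
```

```text
[0.62842835 0.15469781 0.12618437] [ 0.70562279 -0.45777683  3.05108565]
```

View pics/s2c.png

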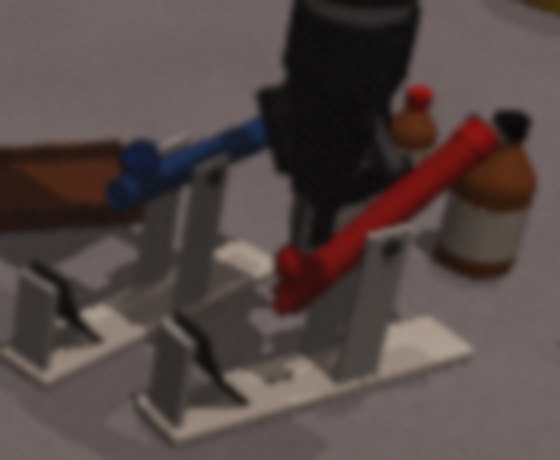

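arm_command(targets=[[[0,0,3],0],[[0,0,3],0],[[0,0,1],0],[[0,0,0],0],[[0,0,0],0]])

```text
clock: 4.75
eef_pos: [0.6285, 0.155, 0.1199]
ee_rot: [[0.149, 0.989, 0.003], [0.989, -0.149, 0.0], [0.001, 0.003, -1.0]]
wrist_force: [-0.2, -1.8, 5.7]
grip_width: -0.0
gripper_force: 2.8
```

arm_command(targets=[[[0,0,0],0],[[0,0,0],0],[[0,0,0],0],[[0,0,0],0],[[0,0,0],0]])

```text
clock: 5.25
eef_pos: [0.6286, 0.1551, 0.1199]
ee_rot: [[0.149, 0.989, 0.003], [0.989, -0.149, 0.0], [0.001, 0.003, -1.0]]
wrist_force: [0.2, -2.1, 6.2]
grip_width: -0.002
gripper_force: 2.7
```

```bash
python3 - <<'E'
from h import *
s=snap('scene','s3');cv2.imwrite('pics/s3c.png',cv2.resize(cv2.imread('pics/s3.png')[110:225,310:450],(560,460),interpolation=2))
E
```

```text
(no output)
```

View pics/s3c.png

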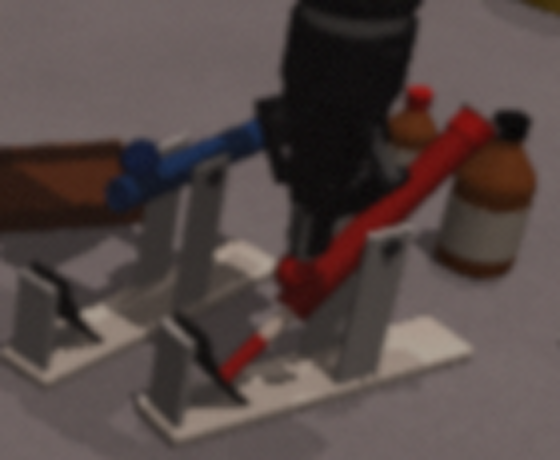

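arm_command(targets=[[[0,0,-8],0],[[0,0,-8],0],[[0,0,-8],0],[[0,0,-8],0],[[0,0,-8],0]])

```text
clock: 5.8
eef_pos: [0.6275, 0.1549, 0.159]
ee_rot: [[0.149, 0.989, -0.0], [0.989, -0.149, 0.0], [0.0, -0.0, -1.0]]
wrist_force: [0.4, -0.1, -0.7]
grip_width: 0.001
gripper_force: 0.0
```

arm_command(targets=[[[0,0,-12],0],[[0,0,-15],0],[[0,0,-15],0],[[0,0,-15],0],[[0,0,-10],0]], fingers=40)

```text
clock: 6.3
eef_pos: [0.6283, 0.1548, 0.2279]
ee_rot: [[0.149, 0.989, 0.003], [0.989, -0.149, 0.0], [0.001, 0.002, -1.0]]
wrist_force: [0.7, 0.2, 0.7]
grip_width: 0.468
gripper_force: 0.0
```

arm_command(targets=[[[-8,0,0],0],[[-12,0,0],0],[[-12,0,0],0],[[0,0,0],0],[[0,0,0],0]])

```text
clock: 6.8
eef_pos: [0.6225, 0.1224, 0.2245]
ee_rot: [[0.151, 0.989, -0.001], [0.989, -0.151, 0.0], [-0.0, -0.001, -1.0]]
wrist_force: [0.4, -0.7, 0.3]
grip_width: 0.468
gripper_force: 0.0
```

```bash
python3 - <<'E'
from h import *
w=snap('wrist','w1');t=snap('top','t1');s=snap('scene','s4')
o=np.zeros((584,512,3),np.uint8);o[:384]=cv2.imread('pics/w1.png')
o[384:,:256]=cv2.resize(cv2.imread('pics/s4.png')[130:230,310:438],(256,200),interpolation=2)
o[384:,256:]=cv2.resize(cv2.imread('pics/t1.png')[130:200,100:190],(256,200),interpolation=2)
cv2.imwrite('pics/o4.png',o);a=manip.read_state();print(a['eef_pos'],a['ee_rot'].round(3))
E
```

```text
[0.6227511  0.12324333 0.22498769] [[ 0.149  0.989 -0.001]
 [ 0.989 -0.149  0.   ]
 [ 0.    -0.001 -1.   ]]
```

View pics/o4.png

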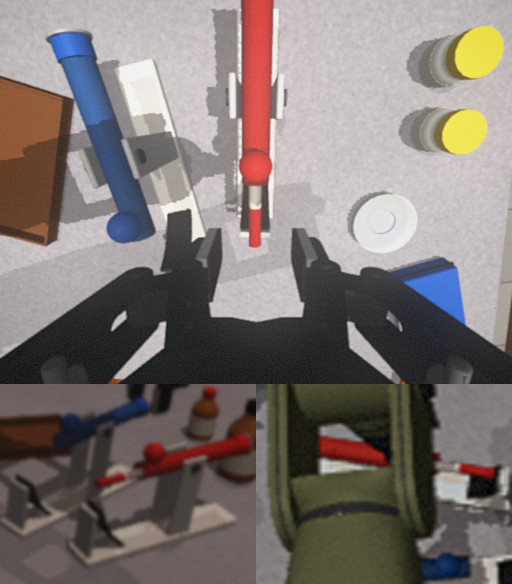

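```bash
python3 - <<'E'
from h import *
w=load('w1');t=load('t1');s=load('s4')
tip,e=tri([(t,184.7,160.5),(s,359,179.5),(w,255,245)]);print(tip,e)
print(tri([(s,359,179.5),(w,255,245)]),tri([(t,184.7,160.5),(w,255,245)]))
k,e=tri([(s,310+154/2,130+70/2),(w,256,167)]);print('knob',k,e,(tip-k)/np.linalg.norm(tip-k))
for v in(195,210,225,240):
    r=w['pixels'][v].astype(int); print(v,pt(w,255,v))
E
```

```text
[0.61364805 0.06731044 0.12198385] [np.float64(0.001885707587036289), np.float64(0.001050720866232656), np.float64(0.0017210257078240968)]
(array([0.61459507, 0.06791745, 0.12290686]), [np.float64(0.0008893048804951078), np.float64(0.0008893048804951107)]) (array([0.61393954, 0.06643429, 0.11788946]), [np.float64(0.0011074368158089066), np.float64(0.0011074368158088513)])
knob [0.62845048 0.15085221 0.1470166 ] [np.float64(0.000677599971934718), np.float64(0.0006775999719345057)] [-0.16733687 -0.94441335 -0.28298726]
195 [0.62358627 0.1219095  0.12841128]
210 [0.62136657 0.10744195 0.12885042]
225 [0.61910935 0.09271779 0.1297124 ]
240 [0.61666469 0.07682002 0.12895913]
```

arm_command(targets=[[[-17,1.5,0],0],[[-18,0,0],0],[[0,0,30],0],[[0,0,30],0],[[0,0,30],0]])

```text
clock: 7.45
eef_pos: [0.6192, 0.0867, 0.1348]
ee_rot: [[0.151, 0.989, 0.001], [0.989, -0.151, -0.0], [-0.0, 0.001, -1.0]]
wrist_force: [-0.1, 0.9, -1.0]
grip_width: 0.464
gripper_force: 0.0
```

arm_command(targets=[[[0,0,15],0],[[0,0,15],0],[[0,0,0],0],[[0,0,0],0],[[0,0,0],0]])

```text
clock: 7.95
eef_pos: [0.6203, 0.0883, 0.1072]
ee_rot: [[0.149, 0.989, 0.003], [0.989, -0.149, 0.0], [0.001, 0.003, -1.0]]
wrist_force: [0.3, 0.3, -0.6]
grip_width: 0.469
gripper_force: 0.0
```

arm_command(targets=[[[0,-0.7,1],0],[[0,0,0],0],[[0,0,0],0],[[0,0,0],0],[[0,0,0],0]], fingers=9)

```text
clock: 8.45
eef_pos: [0.6188, 0.0885, 0.1048]
ee_rot: [[0.149, 0.989, 0.001], [0.989, -0.149, 0.0], [0.0, 0.001, -1.0]]
wrist_force: [-0.2, -0.0, 2.1]
grip_width: 0.116
gripper_force: 51.7
```

arm_command(targets=[[[0,0,0],0],[[0,0,0],0]])

```text
clock: 8.65
eef_pos: [0.6187, 0.0885, 0.1046]
ee_rot: [[0.149, 0.989, 0.001], [0.989, -0.149, 0.0], [0.0, 0.001, -1.0]]
wrist_force: [0.4, -0.1, 1.2]
grip_width: 0.117
gripper_force: 51.7
```

arm_command(targets=[[[-8,0,0],0],[[-12,0,0],0],[[-15,0,0],0],[[-15,0,0],0],[[-15,0,0],0]])

```text
clock: 9.15
eef_pos: [0.6081, 0.0224, 0.104]
ee_rot: [[0.15, 0.989, -0.001], [0.989, -0.15, -0.0], [-0.0, -0.001, -1.0]]
wrist_force: [0.6, 0.5, 0.1]
grip_width: 0.119
gripper_force: 51.6
```

arm_command(targets=[[[-15,0,0],0],[[-15,0,0],0],[[-15,0,0],0],[[-15,0,0],0],[[-10,0,0],0]])

```text
clock: 9.65
eef_pos: [0.5978, -0.0466, 0.1041]
ee_rot: [[0.15, 0.989, -0.0], [0.989, -0.15, -0.0], [-0.0, -0.0, -1.0]]
wrist_force: [-0.2, 0.5, 0.1]
grip_width: 0.119
gripper_force: 51.5
```

```bash
python3 - <<'E'
from h import *
w=snap('wrist','w2');s=snap('scene','s5')
o=np.zeros((584,512,3),np.uint8);o[:384]=cv2.imread('pics/w2.png')
o[384:,:400]=cv2.resize(cv2.imread('pics/s5.png')[130:230,250:450],(400,200),interpolation=2)
cv2.imwrite('pics/o5.png',o);a=manip.read_state();print(a['eef_pos'],a['wrist_force'],a['joint_pos'])
E
```

```text
[ 0.59800222 -0.04651233  0.10422452] [ 0.17127838  0.30638067 -0.98531092] [-1.67016726e-01  1.26013802e-01  1.87138444e+00 -2.09016370e-04
  1.14438481e+00 -1.52128053e-02]
```

View pics/o5.png

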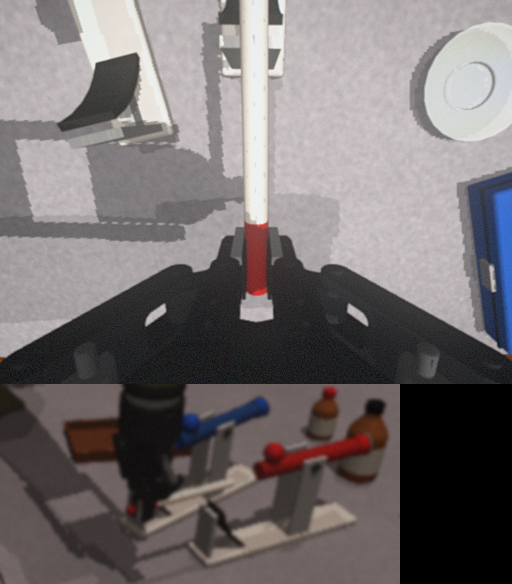

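arm_command(targets=[[[-15,-2,0],0],[[-25,-4,0],0],[[-30,-5,0],0],[[-30,-5,0],0],[[-30,-5,0],0]])

```text
clock: 10.25
eef_pos: [0.5575, -0.1716, 0.1044]
ee_rot: [[0.148, 0.989, -0.0], [0.989, -0.148, -0.0], [-0.0, 0.0, -1.0]]
wrist_force: [0.8, 0.1, -0.0]
grip_width: 0.117
gripper_force: 51.5
```

arm_command(targets=[[[-30,-5,0],0],[[-30,-5,0],0],[[-30,-5,0],0],[[-30,-5,0],0],[[-30,-4,0],0]])

```text
clock: 10.75
eef_pos: [0.5112, -0.3165, 0.1044]
ee_rot: [[0.149, 0.989, -0.0], [0.989, -0.149, -0.0], [-0.0, -0.0, -1.0]]
wrist_force: [-0.1, -0.2, -1.2]
grip_width: 0.12
gripper_force: 51.5
```

arm_command(targets=[[[-25,-4,0],0.03],[[-20,-2,0],0.04],[[-7,0,0],0.04],[[0,0,0],0.027],[[0,0,0],0]])

```text
clock: 11.25
eef_pos: [0.4972, -0.3648, 0.1041]
ee_rot: [[0.283, 0.959, -0.0], [0.959, -0.283, 0.001], [0.001, -0.0, -1.0]]
wrist_force: [-0.0, 0.3, -0.1]
grip_width: 0.119
gripper_force: 51.5
```

```bash
python3 - <<'E'
from h import *
w=snap('wrist','w3');s=snap('scene','s6')
o=np.zeros((584,512,3),np.uint8);o[:384]=cv2.imread('pics/w3.png')
o[384:,:400]=cv2.resize(cv2.imread('pics/s6.png')[180:290,130:350],(400,200),interpolation=2)
cv2.imwrite('pics/o6.png',o);a=manip.read_state();print(a['eef_pos'],a['ee_rot'].round(3))
p=w['pixels'].astype(int)
for v in range(20,300,30): print(v,pt(w,257,v).round(4),p[v,257])
E
```

```text
[ 0.49740585 -0.36448535  0.10419878] [[ 0.282  0.96  -0.   ]
 [ 0.96  -0.282  0.   ]
 [ 0.    -0.    -1.   ]]
20 [ 0.5299 -0.2629  0.1271] [233 237 234]
50 [ 0.5269 -0.2731  0.1271] [234 237 237]
80 [ 0.5237 -0.284   0.1272] [237 239 238]
110 [ 0.5204 -0.2954  0.1272] [238 240 240]
140 [ 0.5168 -0.3076  0.1274] [238 240 240]
170 [ 0.513  -0.3204  0.1276] [237 239 239]
200 [ 0.509  -0.3341  0.1278] [235 232 225]
230 [ 0.5048 -0.3485  0.1282] [212  72  67]
260 [ 0.5001 -0.3643  0.1278] [127  46  39]
290 [ 0.4952 -0.381   0.1278] [122  41  39]
```

View pics/o6.png

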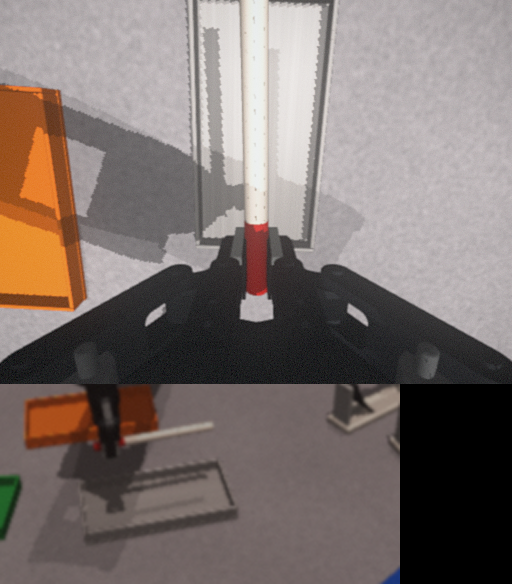

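```bash
python3 - <<'E'
from h import *
w=load('w3')
C=np.array([.5145,-.311]);a=np.radians(73.5);X=np.array([np.cos(a),np.sin(a)]);Y=np.array([-X[1],X[0]])
for u,v in((200,243),(310,243),(193,20),(331,20)):
    d=pt(w,u,v,1.)-w['eye'];p=w['eye']+d*(.022-w['eye'][2])/d[2];r=p[:2]-C;print((u,v),p.round(4),(r@X).round(4),(r@Y).round(4))
E
```

```text
(200, 243) [ 0.4378 -0.3911  0.022 ] -0.0986 0.0508
(310, 243) [ 0.5352 -0.4199  0.022 ] -0.0985 -0.0508
(193, 20) [ 0.494  -0.2192  0.022 ] 0.0822 0.0458
(331, 20) [ 0.5917 -0.2479  0.022 ] 0.0824 -0.0561
```

arm_command(targets=[[[0,0,18],0],[[0,0,20],0],[[0,0,20],0],[[0,0,15],0],[[0,0,8],0]])

```text
clock: 11.85
eef_pos: [0.4967, -0.3642, 0.0216]
ee_rot: [[0.282, 0.959, -0.002], [0.959, -0.282, 0.002], [0.001, -0.002, -1.0]]
wrist_force: [-0.2, -0.8, -1.1]
grip_width: 0.115
gripper_force: 51.5
```

arm_command(targets=[[[0,0,6],0],[[0,0,5],0],[[0,0,3],0],[[0,0,0],0],[[0,0,0],0]])

```text
clock: 12.35
eef_pos: [0.4974, -0.3658, 0.0098]
ee_rot: [[0.283, 0.959, 0.001], [0.959, -0.283, -0.001], [-0.0, 0.001, -1.0]]
wrist_force: [-0.4, 0.1, -0.2]
grip_width: 0.119
gripper_force: 51.5
```

arm_command(targets=[[[0,0,2],0],[[0,0,2],0],[[0,0,0],0]])

```text
clock: 12.65
eef_pos: [0.497, -0.3654, 0.0051]
ee_rot: [[0.283, 0.959, -0.0], [0.959, -0.283, 0.0], [0.0, -0.0, -1.0]]
wrist_force: [0.0, -0.0, 0.1]
grip_width: 0.122
gripper_force: 51.5
```

arm_command(targets=[[[0,0,0],0],[[0,0,0],0],[[0,0,0],0],[[0,0,0],0],[[0,0,0],0]], fingers=30)

```text
clock: 13.15
eef_pos: [0.4972, -0.3655, 0.0054]
ee_rot: [[0.283, 0.959, 0.0], [0.959, -0.283, -0.0], [-0.0, 0.0, -1.0]]
wrist_force: [1.0, 0.8, 0.1]
grip_width: 0.347
gripper_force: 0.0
```

arm_command(targets=[[[0,0,-10],0],[[0,0,-20],0],[[0,0,-30],0],[[0,0,-40],0],[[0,0,-30],0]])

```text
clock: 13.65
eef_pos: [0.4977, -0.366, 0.1387]
ee_rot: [[0.283, 0.959, 0.002], [0.959, -0.283, -0.002], [-0.001, 0.003, -1.0]]
wrist_force: [1.3, -0.4, 0.7]
grip_width: 0.35
gripper_force: 0.0
```

```bash
python3 - <<'E'
from h import *
w=snap('wrist','w4');s=snap('scene','s7')
o=np.zeros((584,512,3),np.uint8);o[:384]=cv2.imread('pics/w4.png')
o[384:,:256]=cv2.resize(cv2.imread('pics/s7.png')[180:290,130:350],(256,200),interpolation=2)
o[384:,256:]=cv2.resize(cv2.imread('pics/s7.png')[130:230,310:438],(256,200),interpolation=2)
cv2.imwrite('pics/o7.png',o);a=manip.read_state();print(a['clock'],a['eef_pos'])
p=w['pixels'].astype(int)
E
```

```text
13.75 [ 0.50006643 -0.36801393  0.14279788]
```

View pics/o7.png

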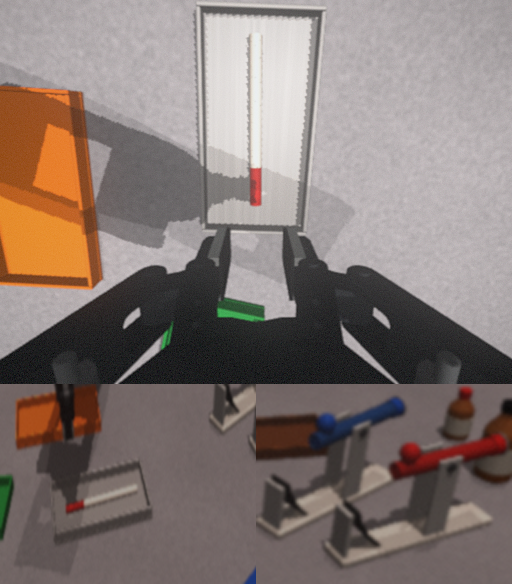

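The rod lies flat and centred in the steel tray, from pixel (256,35) to (256,205) in the wrist view. Both tubes are level. I'll let it settle briefly, then hand in.

arm_command(targets=[[[0,0,0],0],[[0,0,0],0],[[0,0,0],0],[[0,0,0],0],[[0,0,0],0]])

```text
clock: 14.25
eef_pos: [0.4967, -0.3652, 0.1343]
ee_rot: [[0.283, 0.959, -0.001], [0.959, -0.283, 0.001], [0.001, -0.002, -1.0]]
wrist_force: [-0.7, 0.4, -0.2]
grip_width: 0.348
gripper_force: 0.0
```

```bash
python3 -c "
from plant import manip
print(manip.job_done())"
```

```text
the job is handed in; nothing more can be done
None
```

I handed the job in at about 14 s, with no verdict returned: the last pictures show the red tube's rod flat in the steel tray, the red tube back level and the blue tube untouched; the rod was released about 13 mm above the tray floor because the fingertips reached the floor first.

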